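# Slide the disc carrier under the spring flap of the marking unit

### The arm

A 7-joint arm with a two-finger parallel gripper is mounted at the origin on the work surface. World frame = base frame: x ahead of the robot, y to its left, z up, the work surface at z = 0. Lengths are in mm, angles in rad, forces in N, time in s.
With the tool pointing down it reaches from about 425 to 875 mm from the base axis. Payload 8.4 kg.
Tool frame: the origin (TCP) lies midway between the tips of the shut fingers; the grasp point (between the pads) lies 19 mm behind it; z points along the fingers, y is the line along which they close (so a half turn about z gives the same grasp; the last joint's range is limited). The gripper opens to 85 mm and grips with 20 to 120 N. Pads are 22 mm wide; open, the fingers measure 114 mm over their backs; the gripper's body (76 mm by 85 mm) begins 54 mm behind the grasp point. The pads swing forward as they close: fully open they stand 13 mm farther back than shut.
Start: joints at [-1.259, 0.333, 0.04, 1.465, -0.013, 1.343, -0.059], TCP at [259.571, 595.892, 231.308] pointing down, gripper open.
Joint ranges: [-2.58, 2.58], [-0.38, 2.09], [-1.3, 1.39], [0.25, 2.4], [-1.5, 4.64], [0.08, 2.09], [-2.65, 2.65]. Speed limits (rad/s): [2.22, 2.22, 2.79, 2.79, 3.14, 3.14, 3.14].

### API

Orientations are given as a unit quaternion [w, x, y, z].
In Python, from workcell import r, imaging, ticket gives the robot as it stands.
- The arm moves only by the tool servo_tool, never from a script. Its argument "rows" is one flat list of numbers, 6 for each row, row after row: the shift along the tool's x, y, z in cm, then the turn, a rotation vector about the tool's x, y, z in degrees. A call has 1 to 10 rows; each row is the pose to reach, as a shift and turn from the pose commanded when the call began, along the tool's axes at that moment; what a row does not reach only later rows make up. A row lasts 1/8 s, in which the tool goes at most 62.5 mm and 10.7 degrees, less where a joint would pass 70% of its speed; a pose out of reach is approached as far as the arm can. A call with a gripper value outside its range is refused whole. "claw" is the finger opening in cm, from 0 to 8.54, set as the call begins (left out, the last holds). The fingers move at their own pace and stop on an object; "newtons" is the grip in N (left out, the last holds). Time passes only in rows, so rows that repeat a pose let the fingers close. It gives the time, the measured TCP pose, the force, the opening and the grip force at its end, in the units of the state.
- r.get_state(): the state, without advancing time (a new reading comes with each control period).
- imaging.get_image(name): name is "scene" or "top" or "wrist"; returns a dict with "pixels" (420x560x3 uint8, red, green, blue), "fx", "fy", "cx", "cy" (pixels), "D" ([k1, k2, p1, p2, k3] as OpenCV has them; the pictures are not rectified), "R" (3x3) and "t" (3): a world point X has camera coordinates R X + t. Camera axes: x right, y down, z forward; pixel columns grow to the right and rows downward; lengths in mm; the calibration is good to about 2 mm. A picture is of the moment at which its call begins. There is no depth.
- ticket.job_done(): hands the job in; it is judged then, once.
The state is a dict: "time": time; "q": joint angles; "dq": joint speeds; "joint_efforts": joint torques, N m; "tcp_pos": TCP position; "tool_rot": TCP orientation; "wrist_force": force on the tool from outside, world axes, zero at the start; "moment": the same for the moment, N m; "width": finger opening in mm; "grasp_force": force on a finger pad.
Only numpy, scipy, OpenCV 4.12 (cv2) and the standard library are available. Lean on these libraries where they do the work, as an engineer would, in place of code of your own. Each camera call takes 0.05 s, during which the arm holds its last target. There are 200 camera calls.

### The job

Press the green paddle down with one fingertip so that the orange spring flap stays up, and meanwhile push the wooden carrier by its brass end plate with the other fingertip along the channel, under the flap, until it is fully home against the stop. Open the flap before the carrier's nose reaches it, then let the flap spring shut behind the block and move clear. Only push and press: do not lift or tip the carrier, and leave everything else on the table alone.

Things in the scene. Friction and masses are not known exactly. Their poses are not given: they have to be found in the camera images.
- feeder: White disc-marking unit with a loading channel, fixed. Origin on the table under the flap's lip, on the channel's centre line; x along the channel into the unit, y left, z up (mm below are in this frame). Channel floor z 4, from x -146; inner walls y +-20: rails to z 14 at x -146 to -6, bay walls to z 30 at x 2 to 46. Housing 150 wide, 62 tall, from x 46.
- stop (a point): Centre of the end stop's face at the closed end of the channel: x 42, y 0, z 17 in the feeder frame. The carrier's nose rests on it when home.
- lip (a point): Lower edge of the orange flap's lip, middle; at flap 0 it is at x 0, y -9.5, z 18 in the feeder frame. Lip 4 thick, 19 wide (y -19 to 0): while shut it blocks the carrier's block, not its low tongue. The flap plate (z 34, x -2 to 44, y -22 to 28) roofs the bay.
- flap (a joint): Angle of the orange flap and green paddle, one rigid rocker hinged along the channel at y 28, z 34 of the feeder: 0 = shut (both level), 0.75 rad = stop (paddle down, flap up). A spring shuts it: about 2.5 N at the middle of the paddle starts it, 6 N opens it fully. From 0.3 rad the lip clears the carrier's block.
- paddle (a point): Centre of the top of the ridged green paddle, left of the channel; at flap 0 it is at x -82.5, y 53, z 36 in the feeder frame. Paddle 145 mm along the channel (x -155 to -10), 42 wide (y 32 to 74), 4 thick. Pressing it down raises the flap; a fingertip may slide along it while pressing. A grey bracket (y 25 to 29, to z 28) stands between it and the channel.
- carrier: Loose wooden carrier in the channel, about 160 g, 70 mm long. Origin: centre of its underside; x towards its nose (into the unit). Nose block x -1 to 35, 37 wide, 20 tall, copper disc on top; tongue behind it 8 tall; upright brass push plate x -35 to -27, 36 wide, 30 tall. Home, its origin is at x 7 of the feeder: the lip drops behind the block and the brass plate stays outside.
- dye_jar: Bystander, not part of the job: amber dye jar with black lid, 48 mm across, 65 mm tall. Origin at its underside.
- disc_stack: Bystander, not part of the job: small stack of copper discs with a stub on top, 40 mm across, 24 mm tall. Origin at its underside.
- cup: Bystander, not part of the job: white cup, 56 mm across, 55 mm tall. Origin at its underside.
- mallet: Bystander, not part of the job: wooden mallet lying down, about 220 mm long. Origin at its underside, at mid-length.
- figure_a: Bystander, not part of the job: flat tan-and-red leather puppet piece, about 130 x 80 mm, 5 mm thick. Origin at its underside.
- figure_b: Bystander, not part of the job: another flat leather puppet piece, about 130 x 80 mm, 5 mm thick. Origin at its underside.
- tweezers: Bystander, not part of the job: steel tweezers lying flat, 150 mm long. Origin at its underside.
There are look-alikes about, which are no part of the job. Of the things shaped like the carrier, the wooden one is meant.

How it is judged:
By the outcome, as a careful person would: the job done as asked, in the order asked, and still so for the second after the job is handed in, with the robot touching nothing.
It also fails if it takes over 40 s, if anything falls off the work surface, if the arm or the gripper's body presses on something with over 40 N, if the wrist force passes 120 N, or if a joint passes its speed limit or range.

## Working session

There is one attempt and no reset: what is moved stays moved. The work goes in short steps, Python scripts to look and compute and a tool call to move; the robot and the scene stay as the last step left them, time stands still between calls to the robot, and variables do not carry over. Pictures are saved under pics/ and viewed, at most 10 in all, crops included, and the job is handed in when it is done.

Besides the shell and the picture viewer there is one more tool, called after ">>>" as a command line: name --argument value ..., lists and objects as JSON in quotes. servo_tool: Moves the arm, as the interface text tells. Its arguments: {"type":"object","properties":{"rows":{"type":"array"},"claw":{"type":"number"},"newtons":{"type":"number"}},"required":["rows"]}

```bash
mkdir -p pics; cat > h.py <<'E'
import numpy as np, cv2
from workcell import r, imaging, ticket
def snap(n,f):
    d=imaging.get_image(n); cv2.imwrite('pics/'+f,cv2.cvtColor(np.array(d['pixels']),cv2.COLOR_RGB2BGR)); 
    np.savez('pics/'+n+'.npz',**{k:np.array(v) for k,v in d.items()}); return d
def ld(n): return np.load('pics/'+n+'.npz')
def ray(d,uv,z):
    K=np.array([[d['fx'],0,d['cx']],[0,d['fy'],d['cy']],[0,0,1.]],float)
    p=cv2.undistortPoints(np.array([[uv]],float),K,np.array(d['D'],float))[0,0]
    R=np.array(d['R']);t=np.array(d['t']).ravel(); c=-R.T@t; v=R.T@np.array([p[0],p[1],1])
    return c+v*(z-c[2])/v[2]
def proj(d,X):
    K=np.array([[d['fx'],0,d['cx']],[0,d['fy'],d['cy']],[0,0,1.]],float)
    return cv2.projectPoints(np.array(X,float).reshape(-1,3),cv2.Rodrigues(np.array(d['R'],float))[0],np.array(d['t'],float),K,np.array(d['D'],float))[0].reshape(-1,2)
E
python3 - <<'E'
from h import *
a=snap('top','top1.png');b=snap('scene','scene1.png')
print(r.get_state())
E
```

```text
{'time': 0.1, 'q': array([-1.25919822,  0.3338265 ,  0.03986454,  1.46619215, -0.01340343,
        1.34327629, -0.05851481]), 'dq': array([-2.96156580e-05, -1.20310738e-03, -2.89292598e-04, -2.50971360e-03,
       -1.11782259e-04,  1.50197220e-04,  1.66875779e-04]), 'joint_efforts': array([ 3.25857618e-03, -6.60012460e+01,  1.36996374e+00, -4.06467283e+01,
        1.72117160e-02,  9.06123023e-03,  1.26678742e-05]), 'tcp_pos': array([259.42530278, 595.53944363, 230.51439459]), 'tool_rot': array([-1.02491768e-04,  2.03969061e-01,  9.78977071e-01, -7.10876595e-04]), 'wrist_force': array([ 0.18174577, -0.19613409,  0.20301236]), 'moment': array([-0.01051165,  0.00285148, -0.01834604]), 'grasp_force': 0.0, 'width': 85.60583724875944}
```

View pics/top1.png

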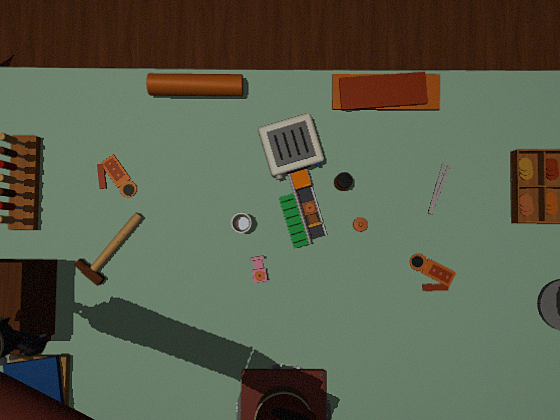

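View pics/scene1.png

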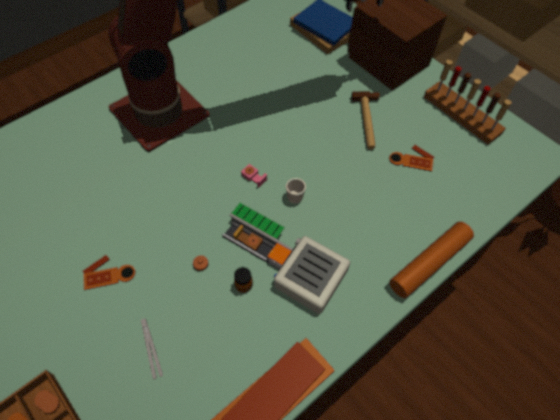

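The top view shows the feeder's housing at about (292,145), flap (301,180), paddle (295,220) and the wooden carrier (311,212). The pink look-alike is at (259,270). I'll enlarge both views.

```bash
python3 - <<'E'
import cv2
a=cv2.imread('pics/top1.png')[105:255,235:375]; a=cv2.resize(a,None,fx=4,fy=4,interpolation=cv2.INTER_CUBIC);cv2.imwrite('pics/c1.png',a)
a=cv2.imread('pics/scene1.png')[190:315,210:360]; a=cv2.resize(a,None,fx=4.8,fy=4.8,interpolation=cv2.INTER_CUBIC);cv2.imwrite('pics/c2.png',a)
E
```

```text
(no output)
```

View pics/c1.png

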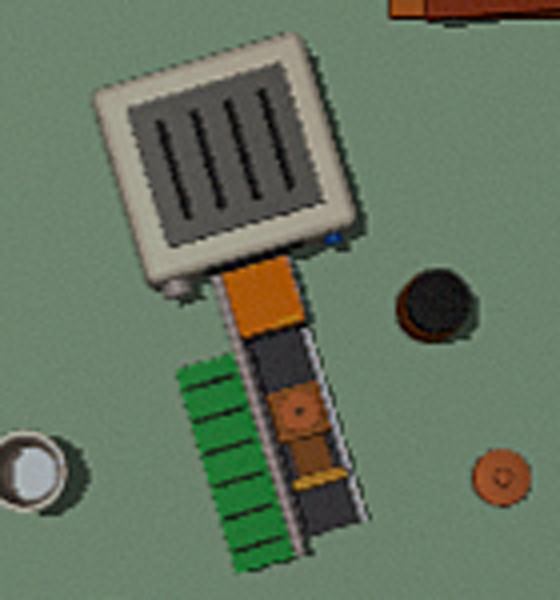

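View pics/c2.png

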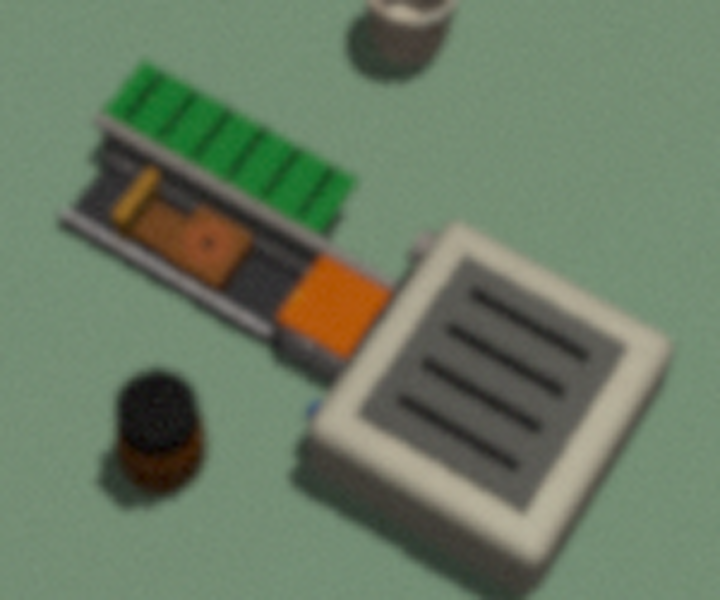

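```bash
cat > fit.py <<'E'
from h import *
from scipy.optimize import least_squares
T,S=ld('top'),ld('scene')
tp=lambda p:np.array(p)/4+[235,105]-.4
sp=lambda p:np.array(p)/4.8+[210,190]-.4
P=[(-10,74,36),(-10,32,36),(-155,74,36),(-155,32,36)]
Pt=P+[(-2,28,35),(-2,-22,35)]
ut=tp([(177,374),(233,352),(238,573),(297,556),(243,337),(306,322)])
us=sp([(355,180),(322,230),(147,62),(107,115)])
def W(p,X):
    X=np.array(X,float);c,s=np.cos(p[2]),np.sin(p[2])
    return X@np.array([[c,s,0],[-s,c,0],[0,0,1]])+[p[0],p[1],0]
f=lambda p:np.concatenate([(proj(T,W(p,Pt))-ut).ravel(),(proj(S,W(p,P))-us).ravel()])
i=ray(T,tp((275,325)),30)
s=least_squares(f,[i[0],i[1],.2],x_scale=[10,10,.1])
print(s.x,np.round(s.fun,1)); np.save('feeder.npy',s.x)
p=s.x;c,sn=np.cos(p[2]),np.sin(p[2])
def F(w): d=w[:2]-p[:2];return c*d[0]+sn*d[1],-sn*d[0]+c*d[1]
print('plate T',F(ray(T,tp((320,480)),34)),'S',F(ray(S,sp((138,195)),30)))
print('disc T',F(ray(T,tp((299,411)),25)),'S',F(ray(S,sp((208,243)),25)))
E
python3 fit.py
python3 -c "
from h import *
print(cv2.__version__);from scipy.spatial.transform import Rotation as R
q=r.get_state()['tool_rot'];print(R.from_quat([q[1],q[2],q[3],q[0]]).as_matrix().round(3))"
```

```text
[ 6.15461970e+02 -5.02039445e+01  2.96735798e-01] [-0.6 -1.4  0.1 -0.3 -0.7 -0.1 -0.6 -0.2 -1.8  0.3 -0.  -1.1  0.2 -0.
 -1.5  1.3 -1.2 -0.7 -1.9 -0.6]
plate T (np.float64(-111.06193880808509), np.float64(0.6073940325926124)) S (np.float64(-107.71402462782768), np.float64(3.2052469686395035))
disc T (np.float64(-61.57921045490001), np.float64(0.21156609246267521)) S (np.float64(-60.0565188116781), np.float64(1.5925114037086203))
4.12.0
[[-0.917  0.399 -0.   ]
 [ 0.399  0.917 -0.001]
 [-0.    -0.001 -1.   ]]
```

The fit is good. The feeder sits at (615.5, -50.2) with yaw 0.297, and the carrier origin is at about x -79. I'll go above the start point with tool y across the channel and 50 mm between the fingers.

>>> servo_tool --rows '[-46.3,-51.1,0,0,0,-40.5,-46.3,-51.1,0,0,0,-40.5,-46.3,-51.1,0,0,0,-40.5,-46.3,-51.1,0,0,0,-40.5,-46.3,-51.1,0,0,0,-40.5,-46.3,-51.1,0,0,0,-40.5,-46.3,-51.1,0,0,0,-40.5,-46.3,-51.1,0,0,0,-40.5,-46.3,-51.1,0,0,0,-40.5,-46.3,-51.1,0,0,0,-40.5]' --claw 5.0

```text
time: 1.35
tcp_pos: [459.4, 1.7, 231.3]
tool_rot: [0.0, -0.148, 0.989, 0.0]
wrist_force: [1.6, 0.4, -0.3]
width: 49.9
grasp_force: 0.0
```

```bash
cat >> h.py <<'E'
from scipy.spatial.transform import Rotation as Ro
def rem(fx,fy,z):
    p=np.load('feeder.npy');c,s=np.cos(p[2]),np.sin(p[2])
    w=np.array([p[0]+c*fx-s*fy,p[1]+s*fx+c*fy,z]); st=r.get_state()
    q=st['tool_rot'];M=Ro.from_quat([q[1],q[2],q[3],q[0]]).as_matrix()
    d=st['tcp_pos'][:2]-p[:2]
    print('feeder pos',c*d[0]+s*d[1],-s*d[0]+c*d[1],st['tcp_pos'][2],'shift cm',(M.T@(w-st['tcp_pos'])/10).round(2),
      'yaw err deg',np.degrees(np.arctan2(M[1,1],M[0,1])-p[2])-90,'tilt',M[:,2].round(3),'F',st['wrist_force'].round(1))
E
python3 -c "
from h import *
rem(-133,32.5,90)"
```

```text
feeder pos -134.04262086205657 95.21467768529337 231.33193107202723 shift cm [-0.1  -6.28 14.13] yaw err deg -0.030634847230288642 tilt [ 0.  0. -1.] F [ 1.6  0.4 -0.3]
```

>>> servo_tool --rows '[-0.1,-6.3,3,0,0,0,-0.1,-6.3,8,0,0,0,-0.1,-6.3,14,0,0,0,-0.1,-6.3,14,0,0,0,-0.1,-6.3,14,0,0,0]'

```text
time: 1.98
tcp_pos: [479.6, -56.3, 93.1]
tool_rot: [0.001, -0.148, 0.989, -0.0]
wrist_force: [-0.1, 0.1, -0.1]
width: 49.8
grasp_force: 0.0
```

```bash
python3 -c "
from h import *
rem(-133,32.5,40)
snap('wrist','w1.png');snap('top','t2.png');snap('scene','s2.png')
a=cv2.imread('pics/w1.png');b=cv2.imread('pics/s2.png')[190:315,210:360]
cv2.imwrite('pics/m1.png',np.hstack([cv2.resize(a,(400,300)),cv2.resize(b,(400,300))]))"
```

```text
feeder pos -131.66591919409055 33.9244675078582 93.10276694106909 shift cm [ 0.14 -0.14  5.31] yaw err deg -0.03125985224687611 tilt [ 0.001 -0.    -1.   ] F [-0.1  0.1 -0.1]
```

View pics/m1.png

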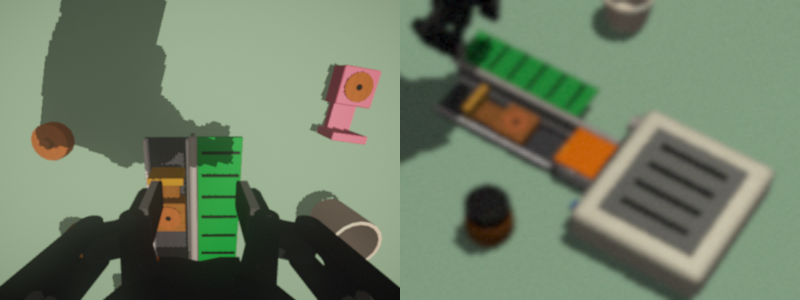

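The wrist view shows the channel between the fingers, with the brass plate near (232,255) at full resolution. I'll enlarge it to refine the position.

```bash
python3 -c "
from h import *
a=cv2.imread('pics/w1.png')[180:370,170:360]
cv2.imwrite('pics/m2.png',cv2.resize(a,None,fx=3,fy=3,interpolation=cv2.INTER_CUBIC))"
```

```text
(no output)
```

View pics/m2.png

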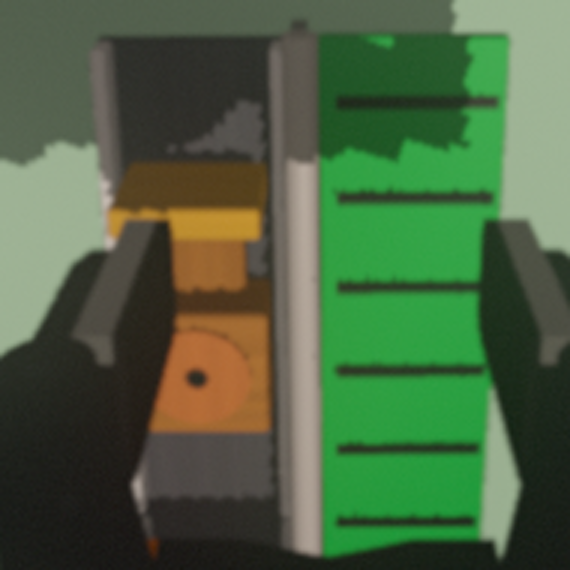

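```bash
python3 -c "
from h import *
d=ld('wrist');p=np.load('feeder.npy');c,s=np.cos(p[2]),np.sin(p[2])
for n,u,z in [('plate rear L',(112,208),34),('plate rear R',(267,208),34),('plate front R',(262,240),34),('paddle -155,32',(320,37),36),('paddle -155,74',(510,36),36),('disc',(197,379),25)]:
    w=ray(d,np.array(u)/3+[170,180]-.33,z)[:2]-p[:2]; print(n,c*w[0]+s*w[1],-s*w[0]+c*w[1])
print(-np.array(d['R']).T@d['t'])"
```

```text
plate rear L -114.41679611231068 -16.60044860946458
plate rear R -114.47295825441118 19.531463758917575
plate front R -106.2361708705042 18.19043806246033
paddle -155,32 -156.0081849886417 31.970816248356925
paddle -155,74 -156.22507412959905 73.28054064113594
disc -61.70614357193572 -0.23014648798168125
[406.24376074 -79.18128738 236.23416226]
```

>>> servo_tool --rows '[0.1,-0.1,2,0,0,0,0.1,-0.1,4,0,0,0,0.1,-0.1,5,0,0,0,0.1,-0.1,5.5,0,0,0,0.1,-0.1,6,0,0,0,0.1,-0.1,6.5,0,0,0,0.1,-0.1,6.5,0,0,0]'

```text
time: 3.0
tcp_pos: [478.5, -57.5, 26.5]
tool_rot: [0.0, -0.147, 0.989, -0.0]
wrist_force: [1.4, -0.2, 2.7]
width: 49.9
grasp_force: 1.2
```

```bash
python3 -c "
from h import *
rem(-133,32.5,20)
"
```

```text
feeder pos -133.13553070329428 33.05624245149337 26.479330505313172 shift cm [-0.01 -0.06  0.65] yaw err deg -0.04275030004845348 tilt [ 0.001 -0.    -1.   ] F [ 1.4 -0.2  2.7]
```

>>> servo_tool --rows '[0,-0.05,0.4,0,0,0,0,-0.05,0.8,0,0,0,0,-0.05,1.2,0,0,0,0,-0.05,1.2,0,0,0]'

```text
time: 3.5
tcp_pos: [478.0, -57.8, 14.0]
tool_rot: [-0.0, -0.148, 0.989, 0.0]
wrist_force: [-0.0, 1.2, 3.1]
width: 49.9
grasp_force: 1.7
```

```bash
python3 -c "
from h import *
rem(-39,32.5,15)
snap('wrist','w3.png');snap('top','t3.png');snap('scene','s3.png')
a=cv2.imread('pics/t3.png')[160:255,270:345];b=cv2.imread('pics/s3.png')[190:290,220:320]
cv2.imwrite('pics/m3.png',np.hstack([cv2.resize(a,(355,450)),cv2.resize(b,(440,450),interpolation=cv2.INTER_CUBIC)]))"
```

```text
feeder pos -133.70729318995845 32.93113772859446 14.000980903596357 shift cm [-9.47 -0.04 -0.1 ] yaw err deg -0.03547779750167024 tilt [-0.001  0.    -1.   ] F [-0.   1.2  3.1]
```

View pics/m3.png

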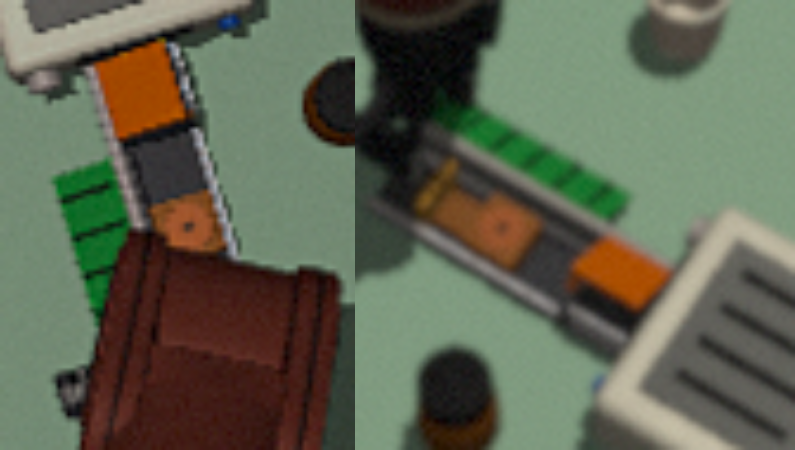

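```bash
python3 -c "
from h import *
S=ld('scene');T=ld('top');p=np.load('feeder.npy');c,s=np.cos(p[2]),np.sin(p[2])
for th in (0,.2,.3,.4,.5,.6,.75):
    o=[]
    for X in [(-2,-22),(44,-22),(-2,28)]:
        y=28+(X[1]-28)*np.cos(th)+2*np.sin(th);z=34+(28-X[1])*np.sin(th)+2*np.cos(th)
        w=[p[0]+c*X[0]-s*y,p[1]+s*X[0]+c*y,z]
        a=proj(S,w)[0];b=proj(T,w)[0]
        o+=[((a-[220,190])*[4.4,4.5]+[355,0]).round(),((b-[270,160])*[355/75,450/95]).round()]
    print(th,*o)
"
```

```text
0 [559. 297.] [195. 113.] [625. 337.] [172.  37.] [605. 232.] [112. 138.]
0.2 [560. 287.] [193. 112.] [627. 328.] [170.  36.] [606. 231.] [111. 138.]
0.3 [561. 282.] [191. 112.] [628. 322.] [168.  35.] [606. 231.] [111. 138.]
0.4 [563. 276.] [189. 112.] [630. 316.] [166.  35.] [606. 231.] [110. 138.]
0.5 [565. 269.] [185. 113.] [633. 309.] [162.  36.] [606. 231.] [110. 138.]
0.6 [568. 262.] [181. 114.] [635. 302.] [158.  36.] [606. 230.] [110. 139.]
0.75 [572. 251.] [173. 115.] [640. 291.] [150.  37.] [607. 230.] [109. 139.]
```

The flap is at about 0.47 rad, which clears the block. I'll press 2 mm deeper and then push.

>>> servo_tool --rows '[0,0,0.2,0,0,0,-0.6,0,0.2,0,0,0,-1.0,0,0.2,0,0,0,-1.5,0,0.2,0,0,0,-2.0,0,0.2,0,0,0,-2.5,0,0.2,0,0,0,-3.0,0,0.2,0,0,0,-3.5,0,0.2,0,0,0,-3.5,0,0.2,0,0,0]'

```text
time: 4.78
tcp_pos: [512.5, -47.5, 12.5]
tool_rot: [0.001, -0.148, 0.989, -0.0]
wrist_force: [-0.7, 2.5, 1.9]
width: 50.3
grasp_force: 1.8
```

```bash
python3 -c "
from h import *
rem(-39,32.5,12)
snap('wrist','w4.png');snap('top','t4.png');snap('scene','s4.png')
b=cv2.imread('pics/s4.png')[190:290,220:320]
a=cv2.imread('pics/w4.png')
cv2.imwrite('pics/m4.png',np.hstack([cv2.resize(a,(355,450)),cv2.resize(b,(440,450),interpolation=cv2.INTER_CUBIC)]))"
```

```text
feeder pos -97.6909191201029 32.67068039544998 12.493628191310949 shift cm [-5.87 -0.01  0.06] yaw err deg -0.02333926643969164 tilt [ 0.001  0.    -1.   ] F [-0.7  2.5  1.9]
```

View pics/m4.png

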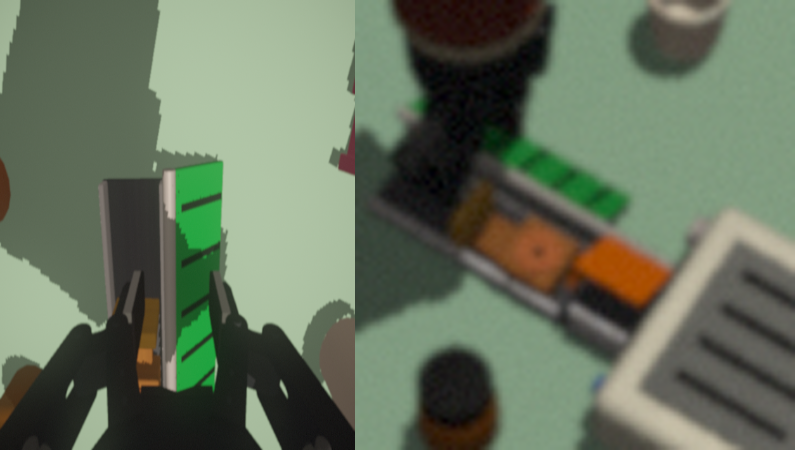

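The carrier is sliding and the flap stays up, with the flap corner at about (573,268). I'll continue.

>>> servo_tool --rows '[-0.5,0,0,0,0,0,-1.0,0,0,0,0,0,-1.6,0,0,0,0,0,-2.2,0,0,0,0,0,-2.8,0,0,0,0,0,-3.4,0,0,0,0,0,-4.0,0,0,0,0,0,-4.5,0,0,0,0,0,-5.0,0,0,0,0,0,-5.2,0,0,0,0,0]'

```text
time: 6.18
tcp_pos: [561.7, -32.5, 12.3]
tool_rot: [0.0, -0.148, 0.989, -0.0]
wrist_force: [-3.9, 1.7, 3.8]
width: 50.5
grasp_force: 2.5
```

>>> servo_tool --rows '[-0.15,0,0,0,0,0,-0.3,0,0,0,0,0,-0.3,0,0,0,0,0]'

```text
time: 6.55
tcp_pos: [564.4, -31.7, 12.4]
tool_rot: [0.0, -0.148, 0.989, -0.0]
wrist_force: [-2.8, 1.5, 2.4]
width: 49.7
grasp_force: 1.9
```

```bash
python3 -c "
from h import *
rem(-39,32.5,12)"
```

```text
feeder pos -43.390898695172524 32.61055440897299 12.369934098790468 shift cm [-0.44 -0.01  0.04] yaw err deg -0.033954879965605755 tilt [ 0. -0. -1.] F [-2.8  1.5  2.4]
```

Force is still low, so I'll feel for the stop in small steps.

>>> servo_tool --rows '[-0.1,0,0,0,0,0,-0.2,0,0,0,0,0,-0.2,0,0,0,0,0]'

```text
time: 6.92
tcp_pos: [566.3, -31.2, 12.3]
tool_rot: [0.0, -0.148, 0.989, -0.0]
wrist_force: [-3.5, 1.4, 2.9]
width: 50.5
grasp_force: 2.1
```

>>> servo_tool --rows '[-0.1,0,0,0,0,0,-0.2,0,0,0,0,0,-0.2,0,0,0,0,0]'

```text
time: 7.3
tcp_pos: [568.2, -30.5, 12.3]
tool_rot: [0.0, -0.148, 0.989, -0.0]
wrist_force: [-3.5, 1.7, 3.6]
width: 50.0
grasp_force: 2.0
```

>>> servo_tool --rows '[-0.1,0,0,0,0,0,-0.2,0,0,0,0,0,-0.2,0,0,0,0,0]'

```text
time: 7.68
tcp_pos: [568.6, -30.6, 12.1]
tool_rot: [-0.001, -0.147, 0.989, 0.0]
wrist_force: [-10.4, -0.4, 7.5]
width: 49.9
grasp_force: 5.2
```

>>> servo_tool --rows '[-0.1,0,0,0,0,0,-0.15,0,0,0,0,0,-0.15,0,0,0,0,0]'

```text
time: 8.05
tcp_pos: [568.7, -30.7, 11.8]
tool_rot: [-0.003, -0.147, 0.989, 0.0]
wrist_force: [-15.2, 0.1, 10.7]
width: 50.1
grasp_force: 7.8
```

The stop is reached: TCP x is about -39 as predicted and the force has risen. I'll back off, then lift.

>>> servo_tool --rows '[0.3,0,0,0,0,0,0.7,0,0,0,0,0,0.9,0,0,0,0,0,0.9,0,-0.5,0,0,0,0.9,0,-1.0,0,0,0,0.9,0,-1.6,0,0,0,0.9,0,-2.2,0,0,0,0.9,0,-4,0,0,0,0.9,0,-8,0,0,0,0.9,0,-12,0,0,0]'

```text
time: 9.3
tcp_pos: [562.7, -33.0, 134.3]
tool_rot: [0.0, -0.147, 0.989, -0.0]
wrist_force: [0.7, 0.1, 0.0]
width: 50.0
grasp_force: 0.0
```

>>> servo_tool --rows '[5,0,-5,0,0,0,10,0,-5,0,0,0,10,0,-5,0,0,0]'

```text
time: 9.68
tcp_pos: [464.7, -63.3, 184.1]
tool_rot: [0.001, -0.146, 0.989, 0.001]
wrist_force: [0.1, 1.7, 0.6]
width: 50.0
grasp_force: 0.0
```

```bash
python3 -c "
from h import *
rem(-39,32.5,12)
snap('wrist','w5.png');snap('top','t5.png');snap('scene','s5.png')
a=cv2.imread('pics/t5.png')[160:255,270:345];b=cv2.imread('pics/s5.png')[190:290,220:320]
cv2.imwrite('pics/m5.png',np.hstack([cv2.resize(a,(355,450)),cv2.resize(b,(440,450),interpolation=cv2.INTER_CUBIC)]))"
```

```text
feeder pos -147.96137124272298 31.538579049670236 184.0522370379202 shift cm [-10.84   0.1   17.24] yaw err deg -0.22325628963660904 tilt [ 0.002  0.003 -1.   ] F [0.1 1.7 0.6]
```

View pics/m5.png

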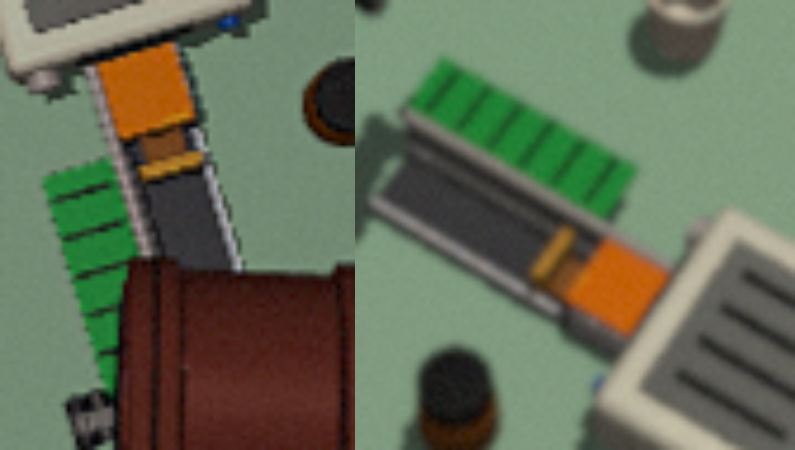

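The flap is shut level (corners match angle 0), the brass plate is outside at about (170,165), and the arm is clear. I'll hand it in.

>>> servo_tool --rows '[0,0,0,0,0,0,0,0,0,0,0,0,0,0,0,0,0,0]'

```text
time: 10.2
tcp_pos: [467.3, -61.4, 182.0]
tool_rot: [-0.0, -0.147, 0.989, -0.0]
wrist_force: [-0.1, 0.0, -0.0]
width: 49.7
grasp_force: 0.0
```

```bash
python3 -c "
from h import *
print(ticket.job_done())"
```

```text
the job is handed in; nothing more can be done
None
```

The wooden carrier is home against the stop, the flap has sprung shut behind its block, the arm is clear, and the job was handed in at about 10 s of the 40 s allowed; no verdict came back.

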